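# Dock a vial cassette and snap the rocker catch over it

## Robot

A 6-joint arm with a two-finger parallel gripper is mounted at the origin on the work surface. World frame = base frame: x ahead of the robot, y to its left, z up, the work surface at z = 0. Lengths are in mm, angles in degrees, forces in N, time in s.
With the tool pointing down it reaches from about 350 to 850 mm from the base axis. Payload 8.1 kg.
Tool frame: the origin (TCP) lies on the centre line of the jaws, within the pads' length; the fingertips stand 19 mm ahead of it and the grasp point (between the pads) is the TCP; z points along the fingers, y is the direction in which the jaws open and shut (so a half turn about z gives the same grasp; the last joint's range is limited). The gripper opens to 85 mm and grips with 20 to 120 N. Pads are 22 mm wide; open, the fingers measure 114 mm over their backs; the gripper's body (76 mm by 85 mm) begins 54 mm behind the grasp point. The pads swing forward as they close: fully open they stand 13 mm farther back than shut.
Start: joints at [70.68, 7.471, 85.268, -0, 87.261, -4.893], TCP at [149.466, 581.09, 250.292] pointing down, gripper open.
Joint ranges: [-169.43, 169.43], [-51.17, 129.36], [1.28, 143.12], [-76.62, 256.62], [0, 156.53], [-152.29, 152.29]. Speed limits (degrees/s): [136.94, 136.94, 159.86, 180, 180, 180].

## Interface

Orientations are given as [roll, pitch, yaw] about the fixed x, y, z axes, in that order (R = Rz(yaw) Ry(pitch) Rx(roll)).
In Python, from bench import r, viewer gives the robot as it stands.
- The arm moves only by the tool carry_out, never from a script. Its argument "commands" is a list that holds one entry, the list of rows, each a list of 7 numbers: the finger opening in mm, from 0 to 85.4, then the shift along the tool's x, y, z in mm, then the turn, a rotation vector about the tool's x, y, z in degrees. A call has 1 to 5 rows; each row is the pose to reach, as a shift and turn from the pose commanded when the call began, along the tool's axes at that moment; what a row does not reach only later rows make up. A row lasts 1/8 s, in which the tool goes at most 62.5 mm and 10.7 degrees, less where a joint would pass 70% of its speed; a pose out of reach is approached as far as the arm can. A call with a gripper value outside its range is refused whole. The fingers move at their own pace and stop on an object; "grip_force" is the grip in N (left out, the last holds). Time passes only in rows, so rows that repeat a pose let the fingers close. It gives the time, the measured TCP pose, the force and the opening at its end, in the units of the state.
- r.sense(): the state, without advancing time (a new reading comes with each control period).
- viewer.snapshot(name): name is "scene" or "top"; returns the picture (480x640x3 uint8, red, green, blue); there is no depth.
- viewer.calibration(name): a dict with "camera_matrix" (3x3 intrinsics, pixels), "rvec" (rotation vector, rad) and "tvec" (3), from world to camera coordinates, as OpenCV has them. Camera axes: x right, y down, z forward; pixel columns grow to the right and rows downward; lengths in mm; the calibration is good to about 2 mm. A picture is of the moment at which its call begins. calibration takes no time and is no camera call.
- r.hand_in(): hands the job in, once; it reports no verdict.
The state is a dict: "time": time; "joint_pos": joint angles; "qd": joint speeds; "joint_efforts": joint torques, N m; "tool_pos": TCP position; "tcp_rot": TCP orientation; "ft_force": force on the tool from outside, world axes, zero at the start; "wrist_torque": the same for the moment, N m; "finger_gap": finger opening in mm.
Only numpy, scipy, OpenCV 4.12 (cv2) and the standard library are available. Lean on these libraries where they do the work, as an engineer would, in place of code of your own. Each camera call takes 0.05 s, during which the arm holds its last target. There are 200 camera calls.

## Task

Pick up the white vial cassette by its fin, set it down in the mouth of the metal docking channel and slide it in gently until it bears on the stop block. Let go, then press the raised pad of the rocker catch down past its centre so that it snaps over and its tooth locks into the cassette's groove; never force the cassette or the catch, and leave the bottles and the dish alone.

Things in the scene. Friction and masses are not known exactly. Their poses are not given: they have to be found in the camera images.
- cassette: White plastic vial cassette, loose, 0.25 to 0.46 kg, standing on the blue sheet (z = 0). Origin on its underside, 5 mm ahead of its middle; x points to the end that goes first into the dock, z up. Body x = -55 to +45 mm, 56 mm wide (y), 30 mm high, with ten flat metal vial caps 3 mm proud on its top. A grip fin stands on its rear half.
- cassette_fin (a point): Grip point of the cassette's fin: x = -34, z = +64 mm in the cassette's frame, same axes. The fin is an upright plate 12 mm thick (y), 36 mm long (x = -52 to -16 mm in the cassette's frame), from z = 30 to 78 mm above the underside; pinch it from above across its thickness.
- cassette_groove (a point): Middle of the mouth of the cross groove in the cassette's top (x = +6.25, z = +30 mm in the cassette's frame), 10.5 mm wide along x, 10 mm deep, over the full width. Ahead of it the top is flat (33.5 mm long).
- dock: Fixed steel docking plate 270 x 100 x 6 mm. Origin on the work surface; x points along the channel to its closed end, z up. Plate x = -145 to +125 mm, top z = 6 mm. Two aluminium walls, top z = 24 mm, leave a channel 61 mm wide (y = -30.5 to +30.5) from x = -45 to +75 mm. Never press the cassette on it with over 60 N.
- dock_mouth (a point): On the plate's top, x = -80 mm in the dock's frame, y = 0, just before the flared mouth of the channel (95 mm wide at x = -76, 66 mm at x = -45): a cassette whose origin is set down here stands on the plate, front end just inside the channel. Pressed down by the hand it drags hard (8 N or more).
- stop_mid (a point): Middle (dock x = +50, z = 20 mm) of the places where the bearing face of the aluminium stop block (58 mm wide, top 31 mm) (endblock_c0) may be: the block is bolted up to 25 mm nearer or farther along the channel, differently each time, and that is NOT measured: feel for it. Home = the cassette's front face bears on it; over 28 N is ramming.
- pivot_mid (a point): Middle (dock x = +65, z = 46 mm) of the places where the rocker's pivot may be; its axis is the dock's y. It is bolted to the stop block, always 15 mm beyond the bearing face, so it shares the same unmeasured shift of up to 25 mm either way along the dock's x.
- rocker (a joint): Seesaw catch angle, rad: 0 open (half over the channel raised), 0.5 locked (level). Spring toggle, centre 0.25. Black bar; press pad 30 x 32 mm over a 7 mm tooth. Pad centre open: 45 mm from pivot to -x, 77 mm high; locked: 54 mm, 52 mm high. Yields at 6 to 8 N straight down, ever less to the centre, then snaps. Cassette short of home: tooth lands on its top, below 0.41. Over 30 N spoils it.
- bottle_a: Bystander: glass infusion bottle, 66 mm across, 160 mm tall, standing; origin at the centre of its base.
- bottle_b: Bystander: glass infusion bottle, 60 mm across, 140 mm tall, standing; origin at the centre of its base.
- dish: Bystander: round steel dish, 110 mm across, 40 mm high; origin at the centre of its base.
Mind the look-alikes: they are no part of the job. Leave any turquoise look-alike of the cassette alone.

How it is judged:
By the outcome, as a careful person would: the job done as asked, in the order asked, and still so for the second after the job is handed in, with the robot touching nothing.
It also fails if it takes over 58 s, if anything falls off the work surface, if the arm or the gripper's body presses on something with over 40 N, if the wrist force passes 120 N, or if a joint passes its speed limit or range.

## Working session

There is one attempt and no reset: what is moved stays moved. The work goes in short steps, Python scripts to look and compute and a tool call to move; the robot and the scene stay as the last step left them, time stands still between calls to the robot, and variables do not carry over. Pictures are saved under pics/ and viewed, about 8 in all and at most 12, crops included, and the job is handed in when it is done.

Besides the shell and the picture viewer there is one more tool, called after ">>>" as name(argument=value, ...), one argument or row to a line, values as JSON. carry_out: Moves the arm, as the interface text tells. Its arguments: {"type":"object","properties":{"commands":{"type":"array","items":{"type":"array","items":{"type":"array","items":{"type":"number"}}}},"grip_force":{"type":"number"}},"required":["commands"]}

```bash
mkdir -p pics; ls; python3 - <<'E'
from bench import r, viewer
import cv2
for n in("scene","top"):
    cv2.imwrite(f"pics/{n}0.png",viewer.snapshot(n)[:,:,::-1]); print(n,viewer.calibration(n))
print(r.sense())
E
```

```text
pics
scene {'camera_matrix': array([[594.82066736,   0.        , 328.02320588],
       [  0.        , 594.82066736, 244.8779473 ],
       [  0.        ,   0.        ,   1.        ]]), 'rvec': array([ 0.68826294,  2.42123374, -1.35452907]), 'tvec': array([ 498.25411889,  -36.02645643, 1478.76061705])}
top {'camera_matrix': array([[546.30896001,   0.        , 321.67777174],
       [  0.        , 546.30896001, 241.41037996],
       [  0.        ,   0.        ,   1.        ]]), 'rvec': array([ 2.19866386, -2.15310111,  0.11616173]), 'tvec': array([ -77.3243483 ,  542.46592591, 1221.13976568])}
{'time': 0.1, 'joint_pos': array([ 7.06804456e+01,  7.51235340e+00,  8.53218446e+01,  3.53298355e-03,
        8.72615243e+01, -4.89291972e+00]), 'qd': array([ 0.00643053, -0.15400929, -0.16911607,  0.05142198, -0.05409865,
       -0.05065685]), 'joint_efforts': array([ 2.78691732e-04, -5.70949030e+01, -5.01942623e+01, -2.27112687e-04,
        8.15882406e-03, -1.25097245e-05]), 'tool_pos': array([149.29009986, 580.66325506, 249.34436419]), 'tcp_rot': array([-1.79904927e+02, -1.16803228e-02,  1.65573184e+02]), 'ft_force': array([-0.68693453,  0.1235029 ,  0.36464989]), 'wrist_torque': array([-0.00350159, -0.01988498, -0.02840914]), 'finger_gap': 85.38232990605634}
```

View pics/scene0.png

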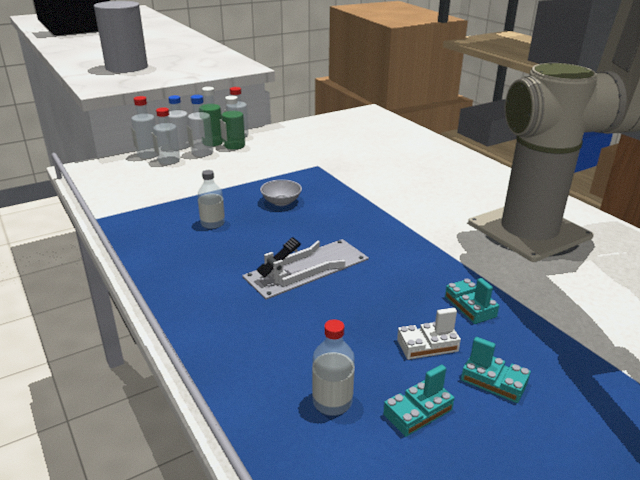

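View pics/top0.png

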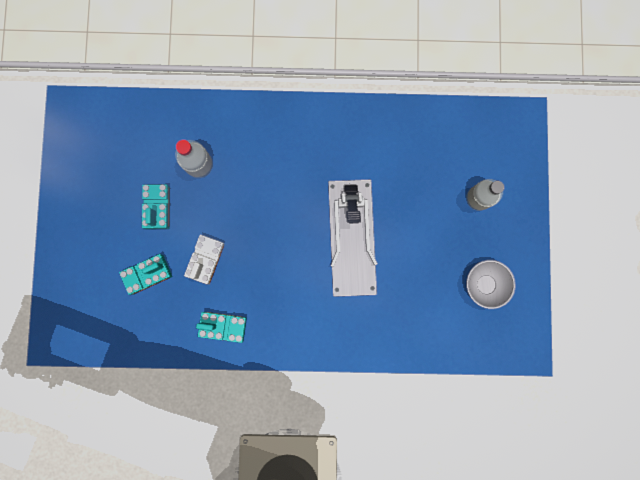

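White cassette: top (204,259), scene (430,338). Look-alikes, all turquoise: top (155,207), (146,273), (222,326). The dock is at top (352,238), and the rocker is at its upper end. I'll check the choice in a close crop.

```bash
python3 - <<'E'
import cv2,numpy as np
a=cv2.imread("pics/top0.png")
c=cv2.resize(a[225:295,170:240],(400,400),interpolation=cv2.INTER_CUBIC)
d=cv2.resize(a[170:305,315:390],(333,600),interpolation=cv2.INTER_CUBIC)
o=np.zeros((600,733,3),np.uint8);o[:400,:400]=c;o[:,400:]=d
cv2.imwrite("pics/crop1.png",o)
s=cv2.imread("pics/scene0.png")
x=cv2.resize(s[300:365,385:475],(360,260),interpolation=cv2.INTER_CUBIC)
y=cv2.resize(s[230:300,235:375],(800,400),interpolation=cv2.INTER_CUBIC)
o=np.zeros((600,800,3),np.uint8);o[:400]=y;o[400:,:277]=cv2.resize(x,(277,200))
cv2.imwrite("pics/crop2.png",o)
E
```

```text
(no output)
```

View pics/crop1.png

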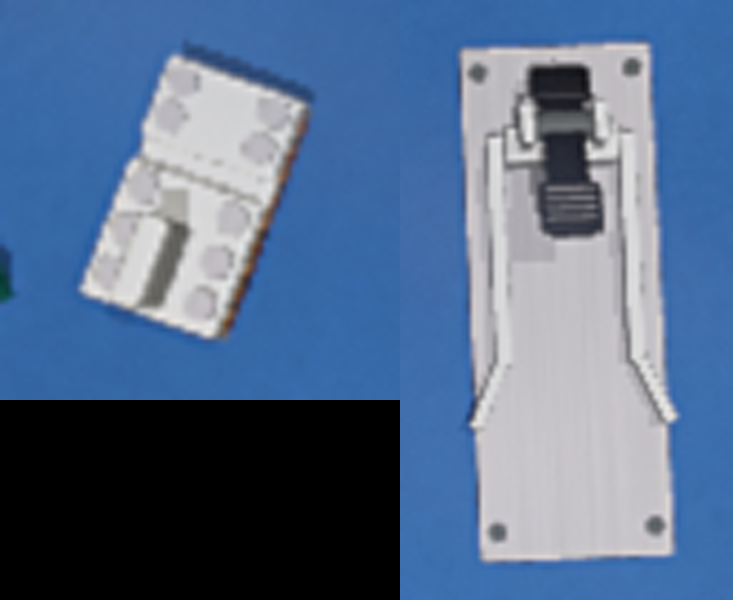

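View pics/crop2.png

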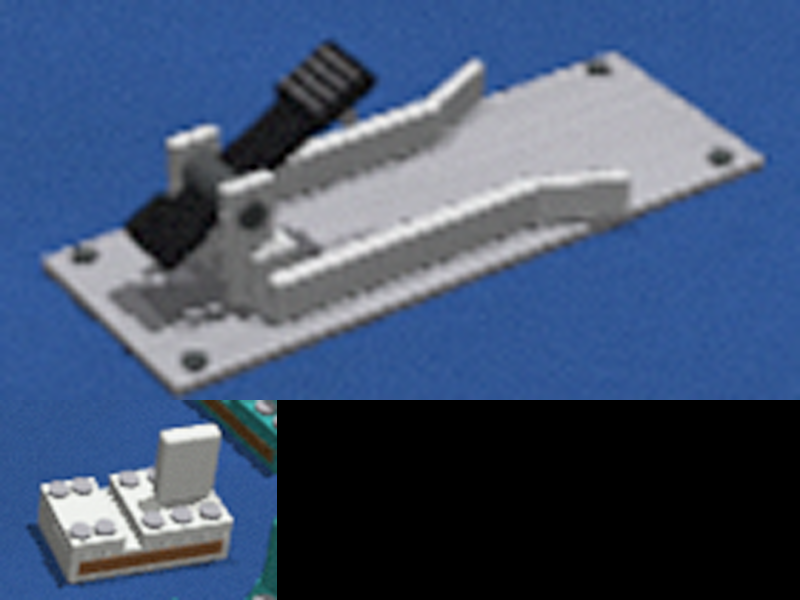

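```bash
cat > h.py <<'E'
import numpy as np, cv2
from bench import r, viewer
from scipy.optimize import least_squares
C={n:viewer.calibration(n) for n in("scene","top")}
def proj(n,P): return cv2.projectPoints(np.array(P,float).reshape(-1,3),C[n]["rvec"],C[n]["tvec"],C[n]["camera_matrix"],None)[0][:,0]
def w(p,P,z0=0):
    c,s=np.cos(p[2]),np.sin(p[2]);P=np.array(P,float)
    return np.c_[p[0]+c*P[:,0]-s*P[:,1],p[1]+s*P[:,0]+c*P[:,1],P[:,2]+z0]
def fit(obs,p0,z0=0):  # obs: (view, xyz local, uv)
    f=lambda p:np.concatenate([(proj(v,w(p,[P],z0))[0]-uv) for v,P,uv in obs])
    s=least_squares(f,p0,loss="soft_l1");print("pose",s.x[:2].round(1),np.degrees(s.x[2]).round(2),"res\n",s.fun.reshape(-1,2).round(1).tolist());return s.x
def at(n,uv,z):
    R=cv2.Rodrigues(C[n]["rvec"])[0];t=C[n]["tvec"].ravel()
    d=R.T@np.linalg.inv(C[n]["camera_matrix"])@[uv[0],uv[1],1];o=-R.T@t
    return o+d*(z-o[2])/d[2]
E
python3 - <<'E'
from h import *
T=lambda x,y:(170+x/5.714,225+y/5.714)
S=lambda x,y:(385+x/3.078,300+(y-400)/3.078)
o=[("top",(45,28,30),T(172,55)),("top",(45,-28,30),T(305,103)),("top",(-55,28,30),T(80,292)),("top",(-55,-28,30),T(213,335)),
("scene",(45,-28,30),S(40,485)),("scene",(45,28,0),S(72,583)),("scene",(-55,28,0),S(232,555)),("scene",(45,-28,0),S(42,525)),("scene",(-55,28,30),S(232,515)),("scene",(-16,6,78),S(160,432)),("scene",(-52,6,78),S(218,425))]
a=at("top",T(190,200),30);c=fit(o,[a[0],a[1],0])
D=lambda x,y:(315+(x-400)/4.444,170+y/4.444)
E=lambda x,y:(235+x/5.714,230+y/5.714)
o=[("top",(125,50,6),D(462,47)),("top",(125,-50,6),D(648,44)),("top",(-145,50,6),D(483,560)),("top",(-145,-50,6),D(674,555)),
("scene",(125,50,6),E(180,383)),("scene",(125,-50,6),E(42,260)),("scene",(-145,50,6),E(765,158)),("scene",(-145,-50,6),E(615,52))]
a=at("top",(352,238),6);d=fit(o,[a[0],a[1],0])
def dk(P):
    c_,s=np.cos(d[2]),np.sin(d[2]);v=P[:2]-d[:2];return (c_*v[0]+s*v[1]).round(1),(-s*v[0]+c_*v[1]).round(1)
print("pad",dk(at("top",D(572,208),77)),"block edge",dk(at("top",D(509,163),31)),dk(at("top",D(617,163),31)))
print("fin",w(c,[(-34,0,64)]),"mouth",w(d,[(-80,0,6)]),"fin@mouth",w(d,[(-114,0,70)]))
for n,u in(("bottle_a",(200,165)),("bottle_b",(482,200)),("dish",(490,285))):print(n,at("top",u,20).round())
E
```

```text
pose [501.3 198.8] -17.12 res
 [[-0.6, 0.3], [-0.6, -0.4], [0.7, 0.6], [0.8, 0.9], [-0.2, -0.4], [-0.7, 0.0], [-1.9, -0.0], [-2.0, -0.9], [0.2, 0.4], [1.6, 2.3], [1.3, 1.5]]
pose [ 566.9 -136.6] 3.42 res
 [[-0.4, 0.5], [0.2, -0.4], [-0.4, 0.5], [-0.0, -0.1], [-0.6, 0.5], [0.0, -0.7], [-0.0, -0.3], [-0.1, -0.3]]
pad (np.float64(28.2), np.float64(-0.0)) block edge (np.float64(59.2), np.float64(28.0)) (np.float64(57.1), np.float64(-27.7))
fin [[468.79946682 208.79490498  64.        ]] mouth [[ 487.05497129 -141.38595974    6.        ]] fin@mouth [[ 453.11544673 -143.41294575   70.        ]]
bottle_a [717. 220.  20.]
bottle_b [ 649. -436.   20.]
dish [ 453. -453.   20.]
```

>>> carry_out(
  commands=[
    [[50,-50,-35,10,0,0,2.7],[50,-100,-70,20,0,0,2.7],[50,-150,-105,30,0,0,2.7],[50,-200,-140,40,0,0,2.7],[50,-250,-175,50,0,0,2.7]],
  ],
  grip_force=50,
)

```text
time: 0.72
tool_pos: [348.7, 347.6, 199.7]
tcp_rot: [-180.0, -0.0, 162.9]
ft_force: [0.9, 1.2, 0.5]
finger_gap: 50.0
```

>>> carry_out(
  commands=[
    [[50,-50,-32,30,0,0,0],[50,-100,-63,60,0,0,0],[50,-135,-85,80,0,0,0],[50,-157,-98.5,90,0,0,0],[50,-157,-98.5,90,0,0,0]],
  ],
)

```text
time: 1.35
tool_pos: [468.9, 207.2, 108.8]
tcp_rot: [-179.9, -0.1, 162.7]
ft_force: [-0.9, 0.7, 0.9]
finger_gap: 49.8
```

```bash
python3 - <<'E'
from h import *
s=r.sense();print(s["tool_pos"],s["tcp_rot"],s["ft_force"])
a=viewer.snapshot("scene")[:,:,::-1];b=viewer.snapshot("top")[:,:,::-1]
print(proj("scene",s["tool_pos"]),proj("top",s["tool_pos"]))
o=np.hstack([cv2.resize(a[230:380,350:500],(400,400),interpolation=2),cv2.resize(b[190:310,140:260],(400,400),interpolation=2)])
cv2.imwrite("pics/p3.png",o)
E
```

```text
[468.88078842 207.17370885 108.79593627] [-1.79896598e+02 -1.24628312e-01  1.62703538e+02] [-0.86493647  0.72932157  0.90195015]
[[447.84633241 294.87888806]] [[192.39425463 270.18748716]]
```

View pics/p3.png

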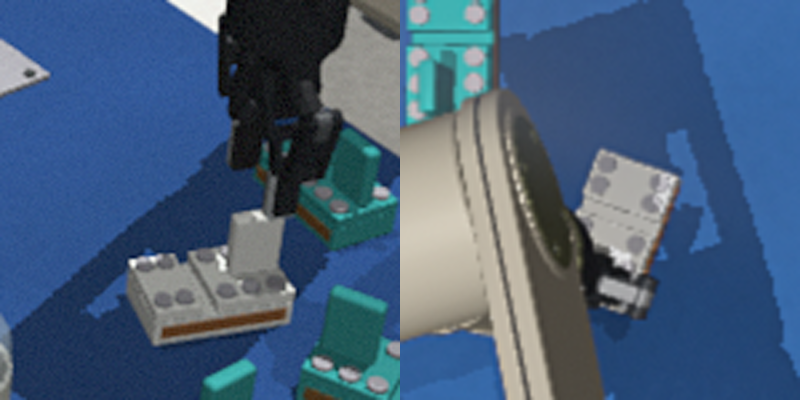

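The two fingers straddle the fin (fin top at crop (258,212), tips around (240,165) and (280,215)). I'll descend and close.

>>> carry_out(
  commands=[
    [[50,0,1.5,20,0,0,0],[50,0,1.5,38,0,0,0],[50,0,1.5,45,0,0,0],[30,0,1.5,45,0,0,0],[25,0,1.5,45,0,0,0]],
  ],
)

```text
time: 2.08
tool_pos: [469.9, 210.7, 66.0]
tcp_rot: [180.0, 0.0, 162.9]
ft_force: [0.2, -0.6, -0.1]
finger_gap: 25.1
```

>>> carry_out(
  commands=[
    [[15,0,0,0,0,0,0],[8,0,0,0,0,0,0],[5,0,0,0,0,0,0],[5,0,0,0,0,0,0],[5,0,0,0,0,0,0]],
  ],
)

```text
time: 2.7
tool_pos: [470.1, 210.8, 66.2]
tcp_rot: [179.9, 0.1, 162.9]
ft_force: [-0.1, 2.3, 6.2]
finger_gap: 11.0
```

>>> carry_out(
  commands=[
    [[5,0,0,-8,0,0,0],[5,0,0,-25,0,0,0],[5,0,0,-45,0,0,0],[5,-2,-10,-60,0,0,0],[5,-9,-35,-65,0,0,-2]],
  ],
)

```text
time: 3.32
tool_pos: [468.4, 174.2, 132.2]
tcp_rot: [179.9, 0.1, 165.0]
ft_force: [0.3, -0.6, -4.5]
finger_gap: 11.3
```

>>> carry_out(
  commands=[
    [[5,-9,-35,0,0,0,-3],[5,-18,-70,0,0,0,-6],[5,-27,-105,0,0,0,-9],[5,-36,-140,0,0,0,-12],[5,-45,-170,0,0,0,-15]],
  ],
)

```text
time: 3.95
tool_pos: [466.2, -3.5, 130.7]
tcp_rot: [-180.0, -0.0, 179.9]
ft_force: [1.2, 0.3, -4.1]
finger_gap: 11.1
```

```bash
python3 - <<'E'
from h import *
from scipy.spatial.transform import Rotation as R
s=r.sense();print(s["tool_pos"],s["tcp_rot"],s["ft_force"],s["finger_gap"])
d=w([566.9,-136.6,np.radians(3.42)],[(-80-33.4,0,72.2)])[0]
M=R.from_euler("xyz",s["tcp_rot"],degrees=True)
print(d,M.inv().apply(d-s["tool_pos"]))
E
```

```text
[466.23270569  -3.4809877  130.74980301] [-1.79973364e+02 -4.06250132e-03  1.79936112e+02] [ 1.18814426  0.27866545 -4.0839674 ] 11.144892313402522
[ 453.701958   -143.36485675   72.2       ] [  12.37061113 -139.87051983   58.6157108 ]
```

>>> carry_out(
  commands=[
    [[5,3,-35,0,0,0,-2],[5,6,-70,5,0,0,-3.5],[5,9,-105,15,0,0,-3.5],[5,12,-132,30,0,0,-3.5],[5,12.5,-140,42,0,0,-3.5]],
  ],
)

```text
time: 4.58
tool_pos: [453.2, -143.4, 88.2]
tcp_rot: [-180.0, -0.0, -176.8]
ft_force: [0.3, -0.0, -4.7]
finger_gap: 11.2
```

>>> carry_out(
  commands=[
    [[5,0,0,0,0,0,0],[5,0,0,0,0,0,0]],
  ],
)

```text
time: 4.82
tool_pos: [454.2, -141.0, 88.7]
tcp_rot: [180.0, 0.0, -176.6]
ft_force: [0.1, -0.7, -4.2]
finger_gap: 10.8
```

```bash
python3 - <<'E'
from h import *
s=r.sense();print(s["tool_pos"],s["tcp_rot"],s["ft_force"],s["finger_gap"])
a=viewer.snapshot("scene")[:,:,::-1];b=viewer.snapshot("top")[:,:,::-1]
o=np.hstack([cv2.resize(a[200:320,230:380],(500,400),interpolation=2),cv2.resize(b[170:310,315:395],(229,400),interpolation=2)])
cv2.imwrite("pics/p4.png",o)
E
```

```text
[ 454.20693014 -140.95211648   88.74152743] [ 1.79989390e+02  1.49340869e-02 -1.76598722e+02] [ 0.07518609 -0.73548872 -4.18609614] 10.84367594482319
```

View pics/p4.png

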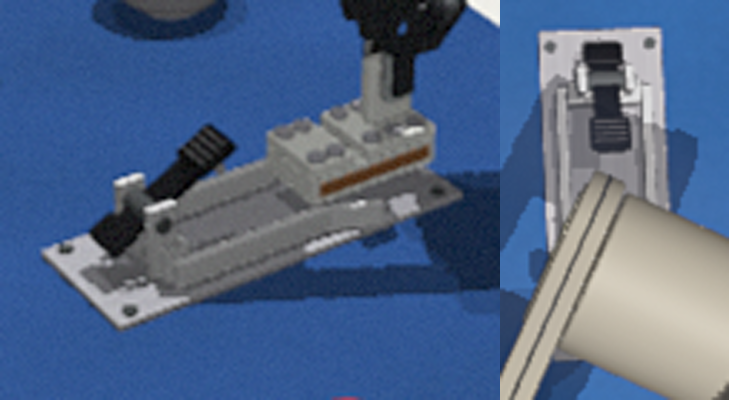

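>>> carry_out(
  commands=[
    [[5,0,-2,5,0,0,0],[5,0,-2,10,0,0,0],[5,0,-2,13,0,0,0],[5,0,-2,15,0,0,0],[5,0,-2,15,0,0,0]],
  ],
)

```text
time: 5.55
tool_pos: [454.0, -143.5, 73.0]
tcp_rot: [180.0, -0.0, -176.6]
ft_force: [0.4, -0.0, -4.0]
finger_gap: 11.4
```

>>> carry_out(
  commands=[
    [[5,0,0,0.7,0,0,0],[5,0,0,0.7,0,0,0]],
  ],
)

```text
time: 5.8
tool_pos: [454.2, -143.6, 72.7]
tcp_rot: [-180.0, 0.0, -176.6]
ft_force: [1.0, 0.6, -4.3]
finger_gap: 11.3
```

>>> carry_out(
  commands=[
    [[5,0,0,0.6,0,0,0],[5,0,0,0.6,0,0,0]],
  ],
)

```text
time: 6.05
tool_pos: [454.3, -143.6, 72.3]
tcp_rot: [-180.0, 0.0, -176.6]
ft_force: [-1.2, 0.7, -2.8]
finger_gap: 10.8
```

>>> carry_out(
  commands=[
    [[5,0,0,0.5,0,0,0],[5,0,0,0.5,0,0,0]],
  ],
)

```text
time: 6.3
tool_pos: [454.3, -143.6, 72.2]
tcp_rot: [-180.0, 0.0, -176.6]
ft_force: [-4.4, 0.5, 4.9]
finger_gap: 11.4
```

>>> carry_out(
  commands=[
    [[5,0,0,-0.6,0,0,0],[5,-2,0,-0.6,0,0,0],[5,-6,0,-0.6,0,0,0],[5,-12,0,-0.6,0,0,0],[5,-18,0,-0.6,0,0,0]],
  ],
)

```text
time: 6.92
tool_pos: [472.6, -142.5, 72.2]
tcp_rot: [-180.0, 0.0, -176.6]
ft_force: [-5.1, 0.1, 3.0]
finger_gap: 11.4
```

>>> carry_out(
  commands=[
    [[5,-5,0,0,0,0,0],[5,-10,0,0,0,0,0],[5,-14,0,0,0,0,0],[5,-16,0,0,0,0,0],[5,-16,0,0,0,0,0]],
  ],
)

```text
time: 7.55
tool_pos: [488.5, -141.5, 72.2]
tcp_rot: [-180.0, 0.0, -176.6]
ft_force: [-2.7, -0.4, 2.7]
finger_gap: 10.9
```

```bash
python3 - <<'E'
from h import *
s=r.sense();print(s["tool_pos"],s["tcp_rot"],s["ft_force"],s["wrist_torque"])
a=viewer.snapshot("scene")[:,:,::-1];b=viewer.snapshot("top")[:,:,::-1]
o=np.hstack([cv2.resize(a[220:300,250:350],(500,400),interpolation=2),cv2.resize(b[170:310,315:395],(229,400),interpolation=2)])
cv2.imwrite("pics/p5.png",o)
E
```

```text
[ 488.47141511 -141.53815934   72.18033268] [-1.79991360e+02  3.69704228e-02 -1.76620290e+02] [-2.71408851 -0.41407828  2.69616212] [-0.07425452  0.22782977 -0.05920386]
```

View pics/p5.png

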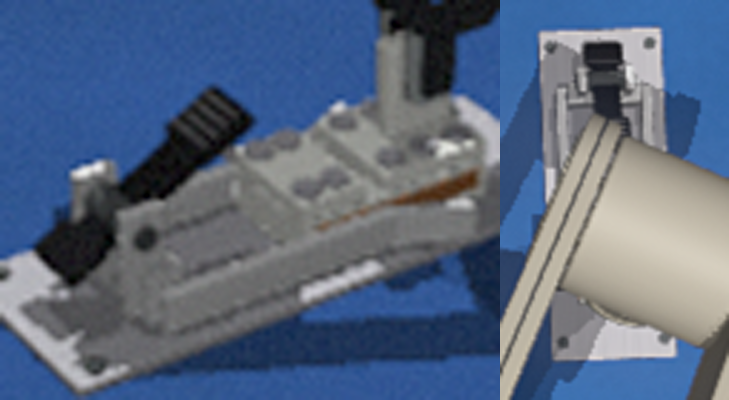

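The cassette is inside the channel with no side load. I'll go on sliding it, then feel for the stop.

>>> carry_out(
  commands=[
    [[5,-5,0,0,0,0,0],[5,-10,0,0,0,0,0],[5,-15,0,0,0,0,0],[5,-19,0,0,0,0,0],[5,-22,0,0,0,0,0]],
  ],
)

```text
time: 8.28
tool_pos: [509.9, -140.3, 72.2]
tcp_rot: [-180.0, -0.0, -176.6]
ft_force: [-5.9, -0.6, 5.9]
finger_gap: 11.6
```

>>> carry_out(
  commands=[
    [[5,-5,0,0,0,0,0],[5,-9,0,0,0,0,0],[5,-13,0,0,0,0,0],[5,-16,0,0,0,0,0],[5,-18,0,0,0,0,0]],
  ],
)

```text
time: 8.9
tool_pos: [527.9, -139.2, 72.2]
tcp_rot: [-180.0, -0.0, -176.6]
ft_force: [-6.1, -0.8, 5.8]
finger_gap: 11.5
```

>>> carry_out(
  commands=[
    [[5,-1.2,0,0,0,0,0],[5,-2.4,0,0,0,0,0],[5,-3.6,0,0,0,0,0],[5,-4.8,0,0,0,0,0],[5,-6,0,0,0,0,0]],
  ],
)

```text
time: 9.52
tool_pos: [533.8, -138.8, 72.2]
tcp_rot: [180.0, -0.0, -176.6]
ft_force: [-6.5, 1.1, 5.7]
finger_gap: 11.3
```

>>> carry_out(
  commands=[
    [[5,-0.8,0,-0.2,0,0,0],[5,-1.6,0,-0.2,0,0,0],[5,-2.4,0,-0.2,0,0,0],[5,-3.2,0,-0.2,0,0,0],[5,-4,0,-0.2,0,0,0]],
  ],
)

```text
time: 10.15
tool_pos: [538.0, -138.5, 72.2]
tcp_rot: [180.0, -0.0, -176.6]
ft_force: [-3.2, 0.7, 2.2]
finger_gap: 11.0
```

>>> carry_out(
  commands=[
    [[5,-0.6,0,0,0,0,0],[5,-1.2,0,0,0,0,0],[5,-1.8,0,0,0,0,0]],
  ],
)

```text
time: 10.52
tool_pos: [539.8, -138.4, 72.2]
tcp_rot: [180.0, 0.0, -176.6]
ft_force: [-2.3, -0.7, 1.7]
finger_gap: 11.4
```

>>> carry_out(
  commands=[
    [[5,-0.5,0,0,0,0,0],[5,-1,0,0,0,0,0],[5,-1.5,0,0,0,0,0]],
  ],
)

```text
time: 10.9
tool_pos: [541.3, -138.4, 72.2]
tcp_rot: [180.0, -0.0, -176.6]
ft_force: [-3.5, 0.1, 1.1]
finger_gap: 11.3
```

>>> carry_out(
  commands=[
    [[5,-0.4,0,0,0,0,0],[5,-0.8,0,0,0,0,0],[5,-1.2,0,0,0,0,0]],
  ],
)

```text
time: 11.28
tool_pos: [542.5, -138.3, 72.2]
tcp_rot: [180.0, -0.0, -176.6]
ft_force: [-2.7, -0.1, -0.2]
finger_gap: 10.9
```

>>> carry_out(
  commands=[
    [[5,-0.4,0,0,0,0,0],[5,-0.8,0,0,0,0,0],[5,-0.8,0,0,0,0,0]],
  ],
)

```text
time: 11.65
tool_pos: [543.3, -138.3, 72.2]
tcp_rot: [180.0, 0.0, -176.6]
ft_force: [-2.4, 0.3, 0.4]
finger_gap: 11.1
```

>>> carry_out(
  commands=[
    [[5,-0.4,0,0,0,0,0],[5,-0.8,0,0,0,0,0],[5,-0.8,0,0,0,0,0]],
  ],
)

```text
time: 12.02
tool_pos: [544.1, -138.2, 72.3]
tcp_rot: [-180.0, 0.0, -176.6]
ft_force: [-2.0, -0.0, -0.1]
finger_gap: 11.5
```

>>> carry_out(
  commands=[
    [[5,-0.4,0,0,0,0,0],[5,-0.8,0,0,0,0,0],[5,-0.8,0,0,0,0,0]],
  ],
)

```text
time: 12.4
tool_pos: [544.9, -138.2, 72.3]
tcp_rot: [-180.0, 0.0, -176.6]
ft_force: [-2.4, -0.5, -1.0]
finger_gap: 11.2
```

>>> carry_out(
  commands=[
    [[5,-0.4,0,0,0,0,0],[5,-0.8,0,0,0,0,0],[5,-0.8,0,0,0,0,0]],
  ],
)

```text
time: 12.78
tool_pos: [545.7, -138.1, 72.3]
tcp_rot: [180.0, 0.0, -176.6]
ft_force: [-2.3, 0.1, -0.5]
finger_gap: 11.2
```

>>> carry_out(
  commands=[
    [[5,-0.4,0,0,0,0,0],[5,-0.7,0,0,0,0,0],[5,-0.7,0,0,0,0,0]],
  ],
)

```text
time: 13.15
tool_pos: [546.4, -138.1, 72.3]
tcp_rot: [180.0, 0.0, -176.6]
ft_force: [-2.3, -0.1, -1.6]
finger_gap: 11.3
```

>>> carry_out(
  commands=[
    [[5,-0.4,0,0,0,0,0],[5,-0.7,0,0,0,0,0],[5,-0.7,0,0,0,0,0]],
  ],
)

```text
time: 13.52
tool_pos: [547.1, -138.0, 72.3]
tcp_rot: [180.0, 0.0, -176.6]
ft_force: [-1.0, -0.9, -1.3]
finger_gap: 11.2
```

>>> carry_out(
  commands=[
    [[5,-0.4,0,0.1,0,0,0],[5,-0.7,0,0.1,0,0,0],[5,-0.7,0,0.1,0,0,0]],
  ],
)

```text
time: 13.9
tool_pos: [547.8, -138.0, 72.2]
tcp_rot: [-180.0, 0.0, -176.6]
ft_force: [-1.8, 0.0, 0.2]
finger_gap: 11.3
```

>>> carry_out(
  commands=[
    [[5,-0.4,0,0,0,0,0],[5,-0.7,0,0,0,0,0],[5,-0.7,0,0,0,0,0]],
  ],
)

```text
time: 14.28
tool_pos: [548.5, -138.0, 72.3]
tcp_rot: [-180.0, 0.0, -176.6]
ft_force: [-2.5, -1.0, 0.2]
finger_gap: 11.0
```

>>> carry_out(
  commands=[
    [[5,-0.5,0,0,0,0,0],[5,-0.9,0,0,0,0,0],[5,-0.9,0,0,0,0,0]],
  ],
)

```text
time: 14.65
tool_pos: [549.3, -138.0, 72.2]
tcp_rot: [-180.0, -0.0, -176.6]
ft_force: [-4.6, -0.0, 2.8]
finger_gap: 11.4
```

>>> carry_out(
  commands=[
    [[5,-0.5,0,0,0,0,0],[5,-0.8,0,0,0,0,0],[5,-0.8,0,0,0,0,0]],
  ],
)

```text
time: 15.02
tool_pos: [549.3, -138.0, 72.3]
tcp_rot: [180.0, -0.1, -176.6]
ft_force: [-9.0, -0.1, 6.7]
finger_gap: 11.5
```

>>> carry_out(
  commands=[
    [[5,-0.5,0,0,0,0,0],[5,-0.8,0,0,0,0,0],[5,-0.8,0,0,0,0,0]],
  ],
)

```text
time: 15.4
tool_pos: [549.4, -138.1, 72.3]
tcp_rot: [180.0, -0.2, -176.6]
ft_force: [-13.7, -1.1, 10.2]
finger_gap: 11.1
```

Stop felt: the TCP stalled at x=549.4 with 14 N, consistent with the block I measured. I'll relax a bit and let go.

>>> carry_out(
  commands=[
    [[5,0.6,0,-0.1,0,0,0],[5,1.2,0,-0.2,0,0,0],[5,1.2,0,-0.2,0,0,0]],
  ],
)

```text
time: 15.78
tool_pos: [549.4, -138.0, 72.3]
tcp_rot: [-180.0, -0.0, -176.6]
ft_force: [-5.2, -0.6, 2.8]
finger_gap: 10.8
```

>>> carry_out(
  commands=[
    [[20,0,0,0,0,0,0],[40,0,0,0,0,0,0],[40,0,0,0,0,0,0],[40,0,0,0,0,0,0]],
  ],
)

```text
time: 16.27
tool_pos: [549.9, -137.9, 72.5]
tcp_rot: [-180.0, 0.0, -176.6]
ft_force: [0.5, 0.4, 1.1]
finger_gap: 40.4
```

>>> carry_out(
  commands=[
    [[40,0,0,-10,0,0,0],[40,0,0,-30,0,0,0],[40,0,0,-50,0,0,0],[20,0,0,-70,0,0,0],[0,0,0,-70,0,0,0]],
  ],
)

```text
time: 16.9
tool_pos: [551.5, -138.5, 145.7]
tcp_rot: [-179.9, 0.3, -176.6]
ft_force: [0.5, 0.1, -0.4]
finger_gap: 4.2
```

```bash
python3 - <<'E'
from h import *
s=r.sense();print(s["tool_pos"],s["tcp_rot"],s["ft_force"],s["finger_gap"])
a=viewer.snapshot("scene")[:,:,::-1];b=viewer.snapshot("top")[:,:,::-1]
o=np.hstack([cv2.resize(a[200:300,235:360],(500,400),interpolation=2),cv2.resize(b[170:310,315:395],(229,400),interpolation=2)])
cv2.imwrite("pics/p6.png",o)
p=[566.9,-136.6,np.radians(3.42)]
M=proj("scene",w(p,[(75+i-15-39+0,0,77) for i in (0,)]))
# pivot x = face+15, face ~ 60
for f in (58,61): 
  q=w(p,[(f+15-45,0,77),(f+15-54,0,52)]);print(f,q,proj("scene",q))
E
```

```text
[ 551.54132171 -138.53646733  145.65850823] [-179.88132604    0.2775939  -176.62700365] [ 0.53381737  0.11017328 -0.38213685] 4.229912292512434
58 [[ 594.85013383 -134.929665     77.        ]
 [ 585.86616224 -135.46655839   52.        ]] [[292.14654279 243.49718366]
 [295.88975594 252.21360783]]
61 [[ 597.84479102 -134.75070054   77.        ]
 [ 588.86081944 -135.28759393   52.        ]] [[290.95228597 243.91109764]
 [294.7162872  252.63212604]]
```

View pics/p6.png

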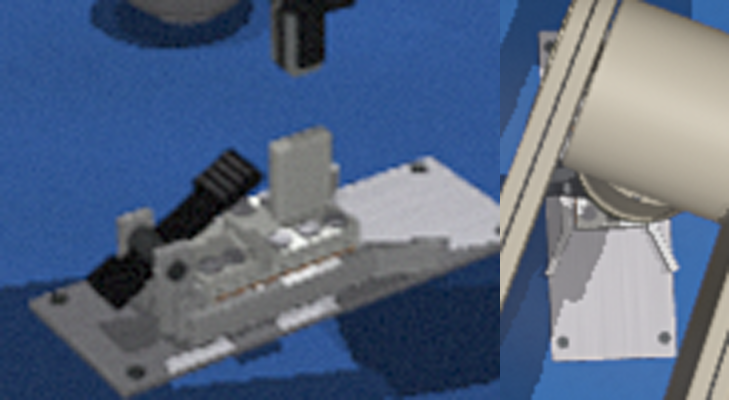

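>>> carry_out(
  commands=[
    [[0,-14,0,0,0,0,0],[0,-28,0,0,0,0,0],[0,-40,0,8,0,0,0],[0,-43,0,24,0,0,0],[0,-43,0,30,0,0,0]],
  ],
)

```text
time: 17.62
tool_pos: [591.1, -134.9, 109.5]
tcp_rot: [179.9, -0.2, -176.6]
ft_force: [0.5, 1.3, 0.3]
finger_gap: 0.1
```

>>> carry_out(
  commands=[
    [[0,0,0,1,0,0,0],[0,0,0,2,0,0,0],[0,0,0,3,0,0,0],[0,0,0,4,0,0,0],[0,0,0,4,0,0,0]],
  ],
)

```text
time: 18.25
tool_pos: [592.7, -135.4, 108.6]
tcp_rot: [-180.0, 0.0, -176.6]
ft_force: [0.1, 0.7, 0.2]
finger_gap: 0.2
```

>>> carry_out(
  commands=[
    [[0,0,0,1,0,0,0],[0,0,0,2,0,0,0],[0,0,0,3,0,0,0],[0,0,0,4,0,0,0],[0,0,0,4,0,0,0]],
  ],
)

```text
time: 18.88
tool_pos: [592.6, -135.3, 104.2]
tcp_rot: [180.0, -0.0, -176.6]
ft_force: [0.9, 1.0, 0.4]
finger_gap: 0.1
```

>>> carry_out(
  commands=[
    [[0,0,0,1,0,0,0],[0,0,0,2,0,0,0],[0,0,0,3,0,0,0],[0,0,0,3,0,0,0]],
  ],
)

```text
time: 19.38
tool_pos: [592.6, -135.5, 102.4]
tcp_rot: [-180.0, -0.0, -176.6]
ft_force: [-4.6, 0.9, 9.2]
finger_gap: -0.5
```

>>> carry_out(
  commands=[
    [[0,0,0,1,0,0,0],[0,0,0,2,0,0,0],[0,0,0,3,0,0,0],[0,0,0,3,0,0,0]],
  ],
)

```text
time: 19.88
tool_pos: [592.2, -135.6, 99.0]
tcp_rot: [-180.0, -0.1, -176.6]
ft_force: [-5.2, -0.4, 7.4]
finger_gap: -0.2
```

>>> carry_out(
  commands=[
    [[0,0,0,1,0,0,0],[0,0,0,2,0,0,0],[0,0,0,3,0,0,0],[0,0,0,4,0,0,0]],
  ],
)

```text
time: 20.38
tool_pos: [592.9, -135.5, 94.7]
tcp_rot: [-180.0, 0.0, -176.6]
ft_force: [-1.3, -1.0, 3.8]
finger_gap: 0.1
```

>>> carry_out(
  commands=[
    [[0,0,0,1,0,0,0],[0,0,0,2,0,0,0],[0,0,0,3,0,0,0],[0,0,0,4,0,0,0]],
  ],
)

```text
time: 20.88
tool_pos: [592.5, -135.2, 90.1]
tcp_rot: [180.0, -0.0, -176.6]
ft_force: [-1.2, 0.1, 1.3]
finger_gap: -0.1
```

>>> carry_out(
  commands=[
    [[0,0,0,1,0,0,0],[0,0,0,2,0,0,0],[0,0,0,3,0,0,0],[0,0,0,4,0,0,0]],
  ],
)

```text
time: 21.38
tool_pos: [592.6, -135.3, 86.2]
tcp_rot: [180.0, -0.0, -176.6]
ft_force: [0.6, -1.0, 0.4]
finger_gap: -0.0
```

The force fell to zero, so it should have snapped. I'll retract and look.

>>> carry_out(
  commands=[
    [[0,0,0,-15,0,0,0],[0,0,0,-40,0,0,0],[0,20,0,-80,0,0,0],[0,60,0,-110,0,0,0],[0,110,0,-130,0,0,0]],
  ],
)

```text
time: 22.0
tool_pos: [483.0, -142.2, 219.7]
tcp_rot: [-179.9, 0.2, -176.6]
ft_force: [-0.8, 0.5, 1.6]
finger_gap: -0.1
```

>>> carry_out(
  commands=[
    [[0,20,40,0,0,0,0],[0,20,90,0,0,0,0],[0,20,140,0,0,0,0],[0,20,180,0,0,0,0],[0,20,200,0,0,0,0]],
  ],
)

```text
time: 22.62
tool_pos: [451.1, 58.6, 217.9]
tcp_rot: [180.0, 0.1, -176.5]
ft_force: [0.9, -0.2, 0.3]
finger_gap: -0.2
```

```bash
python3 - <<'E'
from h import *
s=r.sense();print(s["time"],s["tool_pos"],s["ft_force"])
a=viewer.snapshot("scene")[:,:,::-1];b=viewer.snapshot("top")[:,:,::-1]
o=np.zeros((600,800,3),np.uint8)
o[:500,:500]=cv2.resize(a[215:305,235:325],(500,500),interpolation=2);o[:,500:]=cv2.resize(b[170:310,320:390],(300,600),interpolation=2)
cv2.imwrite("pics/p7.png",o)
p=[566.9,-136.6,np.radians(3.42)]
for f in(58,60):
  q=w(p,[(f+15-54,0,52)]);u=proj("scene",q)[0];t=proj("top",q)[0];print(f,(u-[235,215])*5.556,(t-[320,170])*4.286+[500,0])
E
```

```text
22.625 [451.14254484  58.59295837 217.8883463 ] [ 0.8570571  -0.19270992  0.25901077]
58 [338.30348399 206.75880508] [641.90075536 224.69560172]
60 [333.95866371 208.3083874 ] [641.72986851 220.91459164]
```

View pics/p7.png

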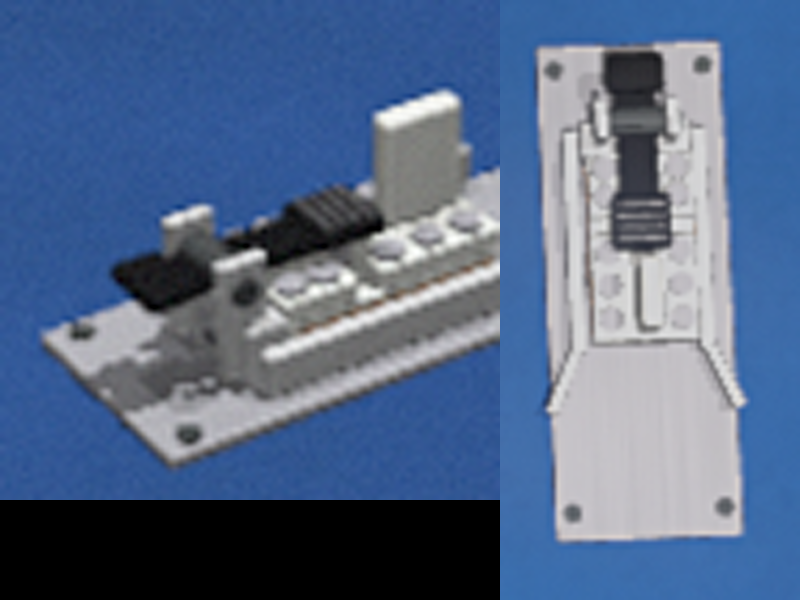

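```bash
python3 -c "
from bench import r
print(r.hand_in())"
```

```text
the job is handed in; nothing more can be done
None
```

The cassette is docked against the stop block and the rocker catch has snapped over. I handed the job in at about 22.7 s of the 58 s allowed.

- **Docking:** I picked up the white cassette by its fin and set it down in the mouth of the channel. I slid it in until it stalled on the stop with about 14 N on the wrist. The limit is 28 N. I eased that to about 5 N before letting go.
- **Catch:** I pressed the pad at about 9 N vertically. The force fell through the centre to zero, which is what a snap looks like.
- **Last checks:**
  - **Pad:** In the final pictures it sits within about a pixel of the computed locked position in both views.
  - **Cassette:** It is seated in the channel, and the arm was clear and touching nothing.
  - **Bystanders:** I never approached the bottles, the dish or the turquoise look-alikes, though the last crop does not show them.
- **Small disagreement:** The stop I felt works out at dock x of about 60 to 61 mm, against about 58 mm from the images. That is within the calibration and grip error.
- **Not checked:** I did not press the closed catch a second time to confirm the lock by touch.

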